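Pin the swivel valve, close it to the stop, back it off two turns and hold

TASK

Take the yellow-headed lock pin from the blue rack and push it fully home, down through the blue arm and the grey lug of the coolant valve, so that the valve body cannot swivel. Then wind the red handwheel clockwise by its black crank handle until the valve is hard closed on its stop, back it off exactly two full turns, and finish still gripping the crank handle there, without letting go. Leave the spare bolts in the rack, the casting and the oil can where they are.

Things in the scene. Friction and masses are not known exactly. Their poses are not given: they have to be found in the camera images.
- lock_pin: Loose steel pin upright in one of the blue rack's three holes (which varies). Origin: centre of its tip, z up the pin. Shank 12 mm diameter, 40 mm long, lowest 6 mm tapered to 7 mm; collar 26 mm diameter, 40 to 44 mm above the tip; yellow head to grip, 20 mm diameter, 44 to 78 mm above the tip. 55 to 115 g. In the rack the collar rests on the rack's top, tip 5 mm above the bench.
- pin_tip (a point): The centre of the lock pin's tip (same point as the lock pin's origin).
- pin_rack: Blue plastic block fixed to the bench, 180 mm long (its x) by 55 mm wide (its y) by 45 mm high, origin under its centre. Three upright through holes, 15 mm diameter, at -60, 0 and +60 mm along its x. Two of them hold the spare bolts.
- pin_seat (a point): Where the pin goes: centre of the hole mouth on top of the blue arm, 44 mm above the bench, z up, 145 mm from the wheel's axis. The 15 mm hole runs straight down through the arm (12 mm thick, 46 mm square end), a 2 mm gap and the grey fixed lug (30 mm thick, 50 mm square) to the bench. Home: collar resting on the arm, tip 40 mm below this point.
- valve_body (a joint): Swivel of the brass valve body and its blue arm on the grey mount, rad, -0.6 to 0.6; at 0 (the start) the holes of arm and lug are in line. Stiff (about 0.6 N m of friction); unpinned, the body can turn with the wheel once the wheel is on its stop. Pinned, it has about 0.02 rad of play either way.
- handwheel (a joint): Turn of the handwheel on the valve, rad: 0 is closed on the hard stop; it grows as the wheel is turned anticlockwise seen from above (opening). Two turns are 12.566 rad. At the start it stands 2.5 to 6.5 rad open; the open stop is at 37.7 rad. Friction about 0.12 N m; it stays where it is left.
- wheel_centre (a point): Centre of the red handwheel, on its upright axis, 122 mm above the bench. Rim 110 mm diameter at its middle, of 14 mm round bar (its top 129 mm above the bench); the hub rises no higher than 134 mm above the bench.
- crank_handle: Black upright handle on the handwheel's rim, a cylinder 18 mm diameter and 44 mm tall, 55 mm from the wheel's axis. Origin at the centre of its underside, 131 mm above the bench; its top is 175 mm above the bench. It revolves freely on its own upright axis, so a gripper holding it can go round without turning.
- spare_bolt_a: Spare bolt in the rack, dark steel head 22 mm diameter, 12 mm tall, top about 57 mm above the bench; leave it. Origin at its tip.
- spare_bolt_b: Second spare bolt in the rack, the same; leave it. Origin at its tip.
- casting: Loose bare aluminium casting, about 75 by 54 by 36 mm, on the bench; leave it. Origin under the centre of its round boss.
- oil_can: Loose green can, 56 mm diameter, 130 mm high, standing on the bench; leave it. Origin under its centre.
Things that resemble listed ones, but are neither listed nor needed, are in the scene too. What is shaped like the lock_pin but green or turquoise is not meant.

How it is judged:
By the outcome, as a careful person would: the job done as asked, in the order asked, and still so for the second after the job is handed in, while the arm keeps its last pose, push and grip.
It also fails if it takes over 72 s, if anything falls off the work surface, if the arm or the gripper's body presses on something with over 40 N, if the wrist force passes 120 N, or if a joint passes its speed limit or range.

ROBOT

A 7-joint arm with a two-finger parallel gripper is mounted at the origin on the work surface. World frame = base frame: x ahead of the robot, y to its left, z up, the work surface at z = 0. Lengths are in m, angles in rad, forces in N, time in s.
With the tool pointing down it reaches from about 0.35 to 0.9 m from the base axis. Payload 19.9 kg.
Tool frame: the origin (TCP) lies between the finger pads; the fingertips stand 19 mm ahead of it and the grasp point (between the pads) is the TCP; z points along the fingers, y is the line along which they close (so a half turn about z gives the same grasp; the last joint's range is limited). The gripper opens to 94 mm and grips with 3 to 60 N. Pads are 16 mm wide; open, the fingers measure 119 mm over their backs; the gripper's body (75 mm by 177 mm) begins 78 mm behind the grasp point.
Start: joints at [1.204, 0.417, -0.01, 1.614, 0.005, 1.111, -0.053], TCP at [0.2, -0.592, 0.224] pointing down, gripper open.
Joint ranges: [-2.81, 2.81], [-0.39, 2.02], [-1.27, 1.25], [0.06, 2.57], [-1.19, 4.33], [0.19, 2], [-2.82, 2.82]. Speed limits (rad/s): [1.89, 1.89, 2.39, 2.39, 3.01, 3.01, 3.01].

INTERFACE

Orientations are given as a 3x3 rotation matrix whose columns are the frame's x, y, z axes.
In Python, from rig import robot gives the robot as it stands. Calls block until the motion is done:
- robot.move_ptp(position, orientation): joint-space move of the TCP to a pose.
- robot.move_linear(position, velocity=0.15, frame=None, threshold=None): straight line of the TCP; frame=None keeps the orientation; velocity is the mean speed in m/s. With threshold (N) it stops when the force on the tool has changed by that much, and returns True; else False.
- robot.goto_joints(angles): joint-space move.
- robot.gripper_to(opening): finger opening in m; the grip force is fixed at half the most; returns when the fingers have stopped.
- robot.pause(seconds).
- robot.ik(position, orientation): joint angles nearest the present ones, or None.
- robot.get_state(): the state.
- robot.grab_frame(name): name is "side" or "top"; returns the picture (384x512x3 uint8, red, green, blue); there is no depth.
- robot.camera_info(name): a dict with "fx", "fy", "cx", "cy" (pixels), "dist" ([k1, k2, p1, p2, k3] as OpenCV has them; the pictures are not rectified), "rvec" (rotation vector, rad) and "tvec" (3), from world to camera coordinates, as OpenCV has them. Camera axes: x right, y down, z forward; pixel columns grow to the right and rows downward; lengths in m; the calibration is good to about 2 mm. A picture is of the moment at which its call begins. camera_info takes no time and is no camera call.
A pose or a line that the arm cannot do raises robot.PlanningError and nothing moves.
- robot.sign_off(): hands the job in; it is judged then, once.
The state is a dict: "time": time; "qpos": joint angles; "joint_vel": joint speeds; "effort": joint torques, N m; "ee_pos": TCP position; "tool_rot": TCP orientation; "force": force on the tool from outside, world axes, zero at the start; "moment": the same for the moment, N m; "opening": finger opening in m; "grasp_force": force on a finger pad.
Only numpy, scipy, OpenCV 4.12 (cv2) and the standard library are available. Lean on these libraries where they do the work, as an engineer would, in place of code of your own. Each camera call takes 0.05 s, during which the arm holds its last target. There are 200 camera calls.

## Working session

There is one attempt and no reset: what is moved stays moved. The work goes in short steps, each a Python script; the robot and the scene stay as the last script left them, time stands still between calls to the robot, and variables do not carry over. Pictures are saved under pics/ and viewed, at most 10 in all, crops included, and the job is handed in when it is done.

```bash
mkdir -p pics; ls
python3 - <<'E'
from rig import robot
import cv2
for n in("side","top"):
    cv2.imwrite(f"pics/{n}0.png",cv2.resize(robot.grab_frame(n)[:,:,::-1],(800,600)) if 0 else robot.grab_frame(n)[:,:,::-1]); print(robot.camera_info(n))
s=robot.get_state();print(s['time'],s['ee_pos'],s['tool_rot'],s['opening'])
E
```

```text
pics
{'fx': 389.58235251497604, 'fy': 389.58235251497604, 'cx': 250.96925049347038, 'cy': 192.500674224846, 'dist': array([-0.07257079,  0.        ,  0.        ,  0.        ,  0.        ]), 'rvec': array([ 2.27196489, -0.27440274,  0.11576143]), 'tvec': array([-0.56089085,  0.23349468,  0.80822241])}
{'fx': 498.8419348092886, 'fy': 498.8419348092886, 'cx': 256.0261286782641, 'cy': 192.23216795233324, 'dist': array([-0.01277664,  0.        ,  0.        ,  0.        ,  0.        ]), 'rvec': array([ 2.18089168, -2.14030794,  0.13534599]), 'tvec': array([0.07883446, 0.60006456, 1.39529046])}
0.1 [ 0.19994133 -0.59182478  0.22389623] [[ 9.47371740e-01  3.20135231e-01 -4.69265976e-04]
 [ 3.20135549e-01 -9.47371234e-01  9.87463831e-04]
 [-1.28447126e-04 -1.08572405e-03 -9.99999402e-01]] 0.09342499525242881
```

View pics/side0.png

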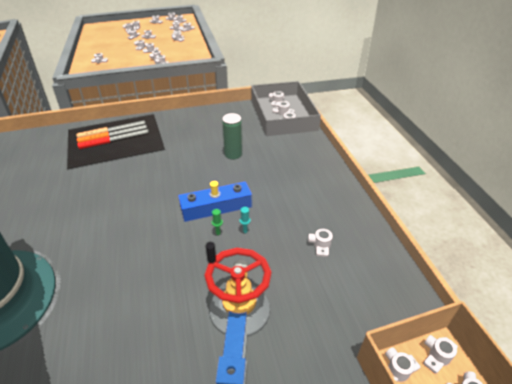

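View pics/top0.png

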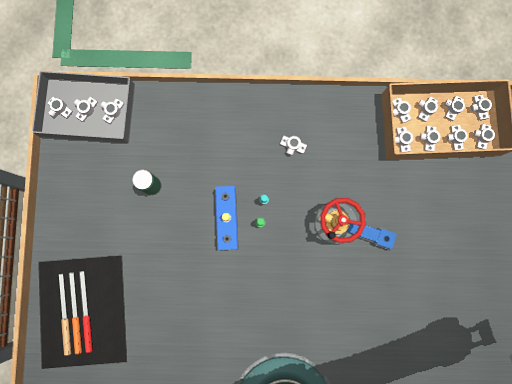

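The side view shows the yellow pin head at (214,187), wheel (238,272), crank (211,252) and arm hole (231,370). In the top view they are at about (226,217), (343,220), (331,235) and (389,238). Next I'll zoom in and triangulate.

```bash
cat > h.py <<'E'
import numpy as np, cv2
def P(ci):
    R=cv2.Rodrigues(ci['rvec'])[0]; return np.c_[R,ci['tvec']]
def und(ci,p):
    K=np.array([[ci['fx'],0,ci['cx']],[0,ci['fy'],ci['cy']],[0,0,1]])
    return cv2.undistortPoints(np.array([[p]],float),K,ci['dist'])[0,0]
def tri(robot,ps,pt):
    a,b=robot.camera_info('side'),robot.camera_info('top')
    X=cv2.triangulatePoints(P(a),P(b),und(a,ps),und(b,pt))[:,0]; return X[:3]/X[3]
def onz(robot,n,p,z):
    c=robot.camera_info(n);M=P(c);R,t=M[:,:3],M[:,3];C=-R.T@t;d=R.T@np.r_[und(c,p),1]
    return C+d*(z-C[2])/d[2]
def proj(robot,n,X):
    c=robot.camera_info(n);K=np.array([[c['fx'],0,c['cx']],[0,c['fy'],c['cy']],[0,0,1]])
    return cv2.projectPoints(np.atleast_2d(np.array(X,float)),c['rvec'],c['tvec'],K,c['dist'])[0][:,0]
E
python3 - <<'E'
from rig import robot
from h import *
s=cv2.imread('pics/side0.png');t=cv2.imread('pics/top0.png')
def blob(im,f,box):
    x0,y0,x1,y1=box;h=cv2.cvtColor(im[y0:y1,x0:x1],cv2.COLOR_BGR2HSV);m=f(h);y,x=np.nonzero(m);return x.mean()+x0,y.mean()+y0,len(x),y.min()+y0,y.max()+y0
Y=lambda h:(h[...,0]>20)&(h[...,0]<35)&(h[...,1]>120)&(h[...,2]>80)
a=blob(s,Y,(200,170,230,205));b=blob(t,Y,(215,205,240,230));print(a,b,tri(robot,a[:2],b[:2]))
Rd=lambda h:((h[...,0]<8)|(h[...,0]>172))&(h[...,1]>150)
def ell(im,box):
    x0,y0,x1,y1=box;m=Rd(cv2.cvtColor(im[y0:y1,x0:x1],cv2.COLOR_BGR2HSV)).astype(np.uint8)
    c=max(cv2.findContours(m,cv2.RETR_EXTERNAL,cv2.CHAIN_APPROX_NONE)[0],key=cv2.contourArea);e=cv2.fitEllipse(cv2.convexHull(c));return np.array(e[0])+[x0,y0],e
a=ell(s,(190,230,290,320));b=ell(t,(310,190,375,255));print(a,b,tri(robot,a[0],b[0]))
crop=lambda im,x,y,w,h:cv2.resize(im[y:y+h,x:x+w],(400,300),interpolation=cv2.INTER_CUBIC)
cv2.imwrite('pics/c1.png',np.vstack([np.hstack([crop(s,190,345,52,39),crop(t,364,218,52,39)]),np.hstack([crop(s,190,233,52,39),crop(t,310,205,52,39)])]))
E
```

```text
(np.float64(213.79761904761904), np.float64(186.88095238095238), 84, np.int64(181), np.int64(194)) (np.float64(225.53333333333333), np.float64(217.53333333333333), 15, np.int64(214), np.int64(220)) [0.5225211  0.17362105 0.07140369]
(array([237.58789444, 274.84838104]), ((47.587894439697266, 44.84838104248047), (54.205753326416016, 65.24954986572266), 85.68528747558594)) (array([342.63552475, 219.81076431]), ((32.63552474975586, 29.81076431274414), (44.139739990234375, 45.127471923828125), 133.98793029785156)) [ 0.51799109 -0.14351617  0.12061701]
```

View pics/c1.png

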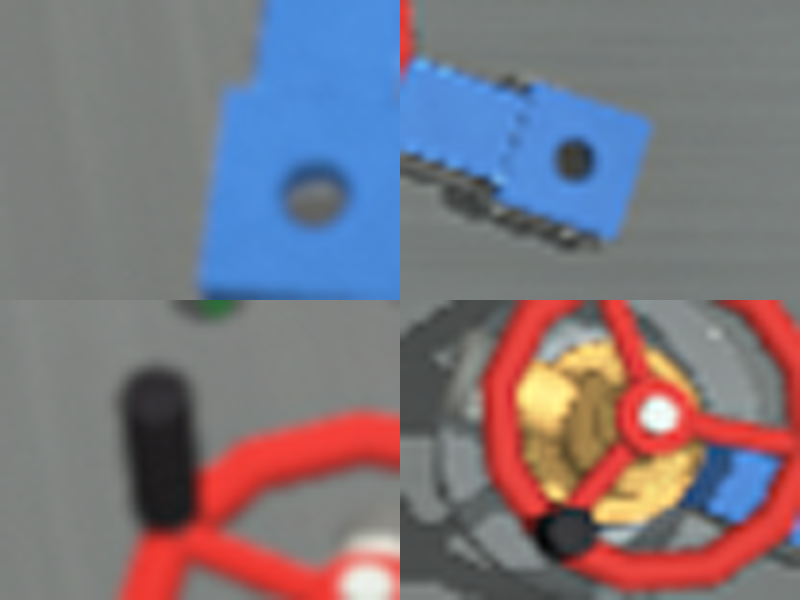

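The crops show the arm hole at side (230.6,369.5) and top (386.3,238.3), and the crank's top disc at side (209.8,245.1) and top (332.0,234.4).

Run:
```python
from rig import robot
from h import *
H=tri(robot,(230.6,369.5),(386.3,238.3));C=tri(robot,(209.8,245.1),(332,234.4));W=tri(robot,(237.59,274.85),(342.64,219.81))
print(H,C,W,np.linalg.norm((H-W)[:2]),np.linalg.norm((C-W)[:2]))
for n,p,q,c,y in (('side',(230.6,369.5),(237.59,274.85),(209.8,245.1),(213.8,186.88)),('top',(386.3,238.3),(342.64,219.81),(332,234.4),(225.53,217.53))):
    print(n,onz(robot,n,p,.044),onz(robot,n,q,.122),onz(robot,n,c,.175),onz(robot,n,y,.066))
```

```text
[ 0.47355041 -0.28034219  0.04556544] [ 0.47637723 -0.10667419  0.17352545] [ 0.51799291 -0.14352677  0.12062517] 0.14385268658840736 0.05558756009115612
side [ 0.47391074 -0.27965174  0.044     ] [ 0.51774536 -0.14455053  0.122     ] [ 0.47629153 -0.10798668  0.175     ] [0.52403318 0.18008082 0.066     ]
top [ 0.47331486 -0.28074248  0.044     ] [ 0.51796652 -0.14328835  0.122     ] [ 0.47630945 -0.10644322  0.175     ] [0.52209197 0.17397716 0.066     ]
```

```bash
cat >> h.py <<'E'
def Rz(dx,dy):
    y=np.array([dx,dy,0.])/np.hypot(dx,dy);z=np.array([0,0,-1.]);return np.c_[np.cross(y,z),y,z]
E
python3 - <<'E'
from rig import robot
from h import *
for nm,p,d in(('pick',(.522,.174,.071),(0,1)),('hov',(.4736,-.2803,.3),(.95,-.31)),('home',(.4736,-.2803,.07),(.95,-.31)),('crank',(.4764,-.107,.158),(0,1)),('crank2',(.573,-.1435,.158),(0,1)),('crank3',(.4764,-.107,.158),(1,0))):
    for s in(1,-1):
        q=robot.ik(p,Rz(s*d[0],s*d[1]));print(nm,s,None if q is None else np.round(q,2))
R=Rz(0,-1)
robot.move_ptp((.522,.174,.16),R); robot.gripper_to(.05)
print(robot.move_linear((.522,.174,.071),velocity=.12,threshold=15))
robot.gripper_to(.0);s=robot.get_state();print(s['time'],s['ee_pos'],s['opening'],s['grasp_force'],s['force'])
E
```

```text
pick 1 [ 0.39  0.74 -1.04  1.9   0.78  0.98  0.56]
pick -1 [ 0.1   0.56 -0.6   1.9   0.43  0.81 -2.31]
hov 1 [ 0.79  0.24 -0.37  1.7   0.09  1.22  0.08]
hov -1 [-0.37  0.37  1.09  1.73 -0.34  1.25 -2.66]
home 1 [ 0.75  0.51 -0.34  1.91  0.24  0.76 -0.04]
home -1 [-0.3   0.79  1.08  1.94 -0.87  0.97 -2.25]
crank 1 [ 0.81  0.34 -0.76  1.99  0.3   0.92  1.46]
crank -1 [ 0.48  0.28 -0.37  2.    0.13  0.89 -1.53]
crank2 1 [ 0.71  0.52 -0.69  1.75  0.38  1.02  1.46]
crank2 -1 [ 0.42  0.44 -0.29  1.76  0.15  0.96 -1.5 ]
crank3 1 [ 0.65  0.3  -0.57  2.    0.21  0.9  -0.03]
crank3 -1 [-0.72  0.45  1.09  2.04 -0.49  0.95 -2.51]
False
5.325 [0.52209919 0.1739245  0.07115852] 0.0193237670607472 30.000798404216766 [-0.39146637 -2.00755647  5.77268127]
```

Run:
```python
from rig import robot
from h import *
robot.move_linear((.522,.174,.30),velocity=.25)
robot.move_ptp((.4736,-.2803,.30),Rz(.95,-.31))
robot.move_linear((.4736,-.2803,.16),velocity=.2)
s=robot.get_state();print(s['time'],s['ee_pos'],s['opening'],s['qpos'])
a=robot.grab_frame('side')[:,:,::-1];b=robot.grab_frame('top')[:,:,::-1]
X=[(.4736,-.2803,.160-.070+.0445),(.4736,-.2803,.089),(.4736,-.2803,.044)]
print(proj(robot,'side',X),proj(robot,'top',X))
crop=lambda im,x,y,w,h:cv2.resize(im[y:y+h,x:x+w],(400,600),interpolation=cv2.INTER_CUBIC)
cv2.imwrite('pics/c2.png',np.hstack([crop(a,202,294,60,90),crop(b,360,190,60,90)]))
```

```text
9.1583 [ 0.4742661  -0.28030079  0.16102146] 0.019208702814638396 [ 1.07164711  0.45603853 -0.74967076  1.84269332  0.3684247   0.98529588
 -0.1494797 ]
[[227.96331502 344.24327496]
 [229.29817867 357.79303185]
 [230.49749587 369.90000592]] [[395.15471924 237.18878237]
 [390.47597079 237.71177429]
 [386.1427297  238.19602123]]
```

View pics/c2.png

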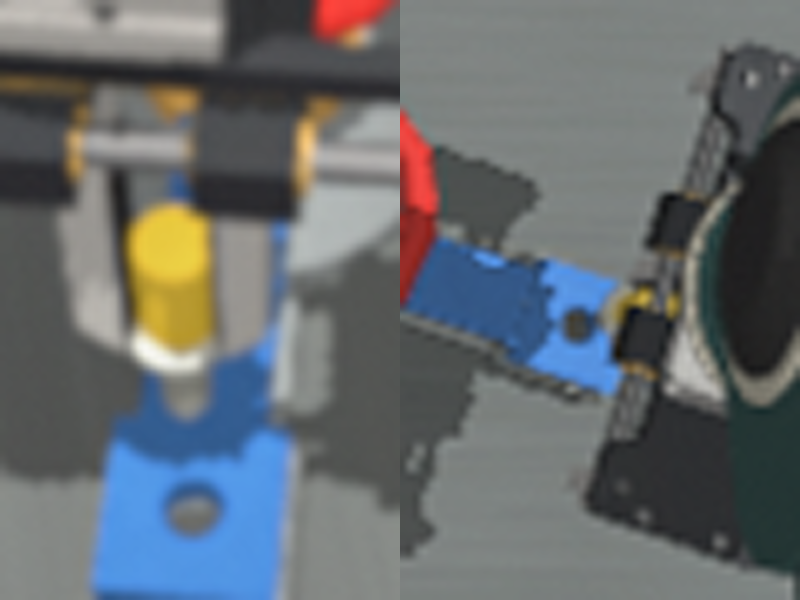

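The side view shows the pin held, with its tip near crop (187,410), about 2.7 px above where I predicted it. I'll overlay the model outline to check for tilt.

Run:
```python
from rig import robot
from h import *
p=robot.get_state()['ee_pos'];R=robot.get_state()['tool_rot'];print(R[:,2])
a=robot.grab_frame('side')[:,:,::-1]
cv2.imwrite('pics/side_pin.png',a)
K=12;x0,y0=208,320
im=cv2.resize(a[y0:y0+50,x0:x0+33],None,fx=K,fy=K,interpolation=cv2.INTER_CUBIC);raw=im.copy()
t0=p-[0,0,.066]
for h,r,c in((0,.0035,(255,255,255)),(.006,.006,(255,255,0)),(.04,.013,(0,255,0)),(.044,.013,(0,255,0)),(.078,.01,(0,0,255))):
    th=np.linspace(0,6.283,40);X=np.c_[t0[0]+r*np.cos(th),t0[1]+r*np.sin(th),np.full(40,t0[2]+h)]
    q=((proj(robot,'side',X)-[x0,y0]+.5)*K).astype(int);cv2.polylines(im,[q],True,c,1)
cv2.imwrite('pics/c3.png',np.hstack([raw,im]))
```

```text
[ 0.00153363 -0.00120246 -0.9999981 ]
```

View pics/c3.png

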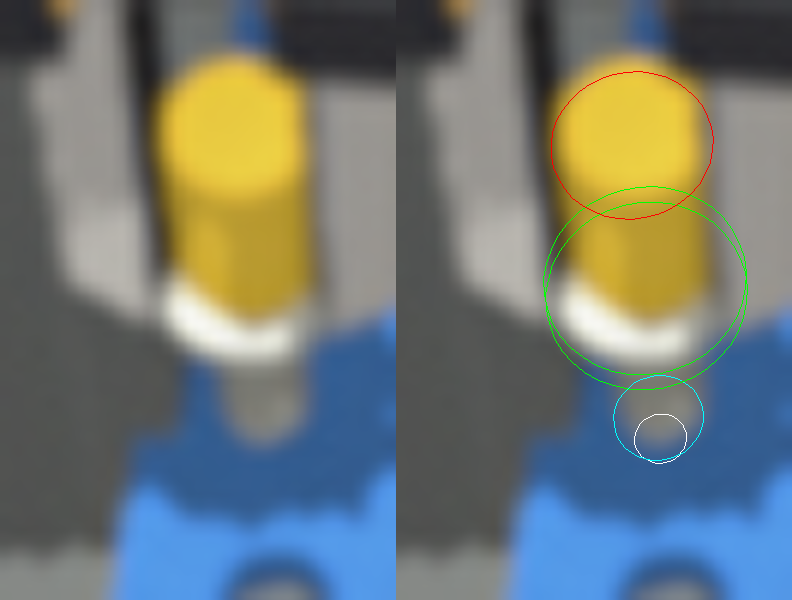

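The head, collar and tip all sit about 1.5 px above the outline by the same amount, so the pin isn't tilted. It is gripped about 3 mm towards the wheel. I'll correct for that, go just above the hole and look again.

Run:
```python
from rig import robot
from h import *
g=np.array([.4736,-.2803])+.003*np.array([-.31,-.95])
print(robot.move_linear((*g,.118),velocity=.15,threshold=10))
s=robot.get_state();p=s['ee_pos'];print(s['time'],p,s['force'])
a=robot.grab_frame('side')[:,:,::-1];b=robot.grab_frame('top')[:,:,::-1]
K=12;x0,y0=208,334
im=cv2.resize(a[y0:y0+50,x0:x0+33],None,fx=K,fy=K,interpolation=cv2.INTER_CUBIC);raw=im.copy()
t0=np.array([.4736,-.2803,p[2]-.066])
for h,r,c in((0,.0035,(255,255,255)),(.006,.006,(255,255,0)),(.04,.013,(0,255,0)),(.078,.01,(0,0,255)),(.044-t0[2],.0075,(255,0,255))):
    th=np.linspace(0,6.283,40);X=np.c_[t0[0]+r*np.cos(th),t0[1]+r*np.sin(th),np.full(40,t0[2]+h)]
    q=((proj(robot,'side',X)-[x0,y0]+.5)*K).astype(int);cv2.polylines(im,[q],True,c,1)
cv2.imwrite('pics/c4.png',np.hstack([raw,im]))
```

```text
False
9.7417 [ 0.47285689 -0.28302518  0.11840131] [-0.20517048 -0.47282287 -0.54612183]
```

View pics/c4.png

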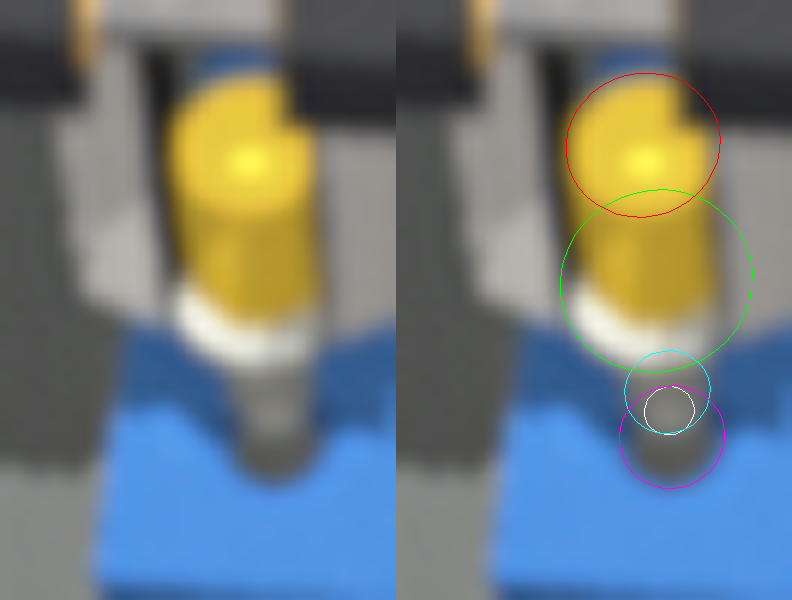

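Pin and hole now line up with the model: the tip is centred in x, and the hole matches its outline. Inserting.

Run:
```python
from rig import robot
from h import *
p=robot.get_state()['ee_pos'];g=np.array([.47267,-.28315])
for z,th in((.095,10),(.064,18)):
    r=robot.move_linear((*g,z),velocity=.05,threshold=th)
    s=robot.get_state();print(r,s['time'],s['ee_pos'],s['force'],s['moment'],s['opening'])
    if z>.09 and r: break
```

```text
False 10.45 [ 0.47273172 -0.28302887  0.09491208] [ 0.13094025  0.63218868 -1.2755553 ] [ 0.01356332 -0.00824335  0.02559743] 0.019401843646697416
True 10.9667 [ 0.47256558 -0.28312212  0.06874863] [-0.84360833 -0.2589797  -0.88658281] [ 0.01332751 -0.0227248   0.00512592] 0.019567322571142756
```

Run:
```python
from rig import robot
from h import *
robot.gripper_to(.045)
p=robot.get_state()['ee_pos'];robot.move_linear((p[0],p[1],.24),velocity=.25)
robot.move_ptp((.4764,-.107,.24),Rz(1,0))
s=robot.get_state();print(s['time'],s['ee_pos'],s['qpos'],s['opening'])
a=robot.grab_frame('side')[:,:,::-1]
def draw(x0,y0,w,h,K,circ):
    im=cv2.resize(a[y0:y0+h,x0:x0+w],None,fx=K,fy=K,interpolation=cv2.INTER_CUBIC);raw=im.copy()
    for x,y,z,r in circ:
        th=np.linspace(0,6.283,40);X=np.c_[x+r*np.cos(th),y+r*np.sin(th),np.full(40,z)]
        q=((proj(robot,'side',X)-[x0,y0]+.5)*K).astype(int);cv2.polylines(im,[q],True,(255,0,255),1)
    return np.hstack([raw,im])
H=(.4736,-.2803);C=(.4764,-.107)
cv2.imwrite('pics/c5.png',np.vstack([draw(208,340,40,30,10,[(*H,.044,.013),(*H,.048,.013),(*H,.082,.01)]),draw(190,230,40,30,10,[(*C,.131,.009),(*C,.175,.009)])]))
```

```text
13.1417 [ 0.47616312 -0.10705971  0.23938943] [ 0.98945253  0.26730463 -0.95775963  1.90375835  0.24508582  1.09492684
 -0.06545488] 0.045023596025068516
```

View pics/c5.png

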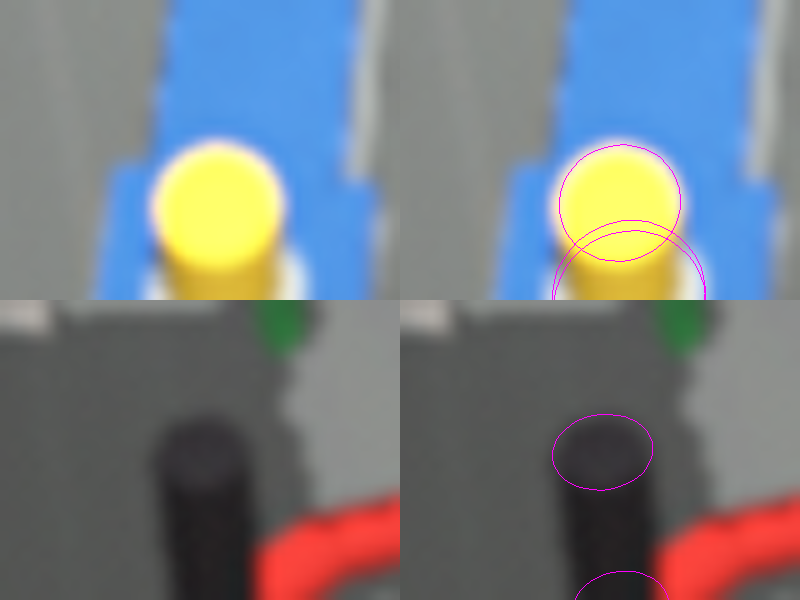

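The pin is home: its head top matches the predicted outline at 82 mm above the bench. The crank top also matches. Next I check that the whole circle is reachable.

Run:
```python
from rig import robot
from h import *
W=np.array([.518,-.1435])
for a in np.arange(0,6.28,.785):
    q=robot.ik((*(W+.0555*np.array([np.cos(a),np.sin(a)])),.158),Rz(1,0));print(round(a,2),None if q is None else np.round(q,2))
robot.gripper_to(.05)
print(robot.move_linear((.4764,-.107,.158),velocity=.12,threshold=10))
robot.gripper_to(0)
s=robot.get_state();print(s['time'],s['ee_pos'],s['force'],s['opening'],s['grasp_force'],s['qpos'])
```

```text
0.0 [ 0.83  0.58 -0.86  1.74  0.5   1.06 -0.2 ]
0.78 [ 0.8   0.54 -0.88  1.8   0.48  1.03 -0.26]
1.57 [ 0.83  0.46 -0.89  1.9   0.43  0.98 -0.26]
2.36 [ 0.91  0.39 -0.9   1.99  0.38  0.94 -0.18]
3.14 [ 0.99  0.37 -0.89  2.    0.36  0.93 -0.09]
3.92 [ 1.01  0.42 -0.86  1.93  0.39  0.96 -0.04]
4.71 [ 0.97  0.5  -0.84  1.83  0.44  1.01 -0.06]
5.5 [ 0.9   0.56 -0.85  1.75  0.48  1.05 -0.12]
False
14.9583 [ 0.47632249 -0.1069092   0.15809937] [-2.24087259  1.69379437  4.93483274] 0.017561296444784484 30.001010298728943 [ 0.91052148  0.3827784  -0.89640688  1.9891542   0.36965152  0.94000432
 -0.17365569]
```

```bash
cat > turn.py <<'E'
from rig import robot
from h import *
W=np.array([.518,-.1435]);Z=.158
def step(a,r,th=15,v=.06):
    hit=robot.move_linear((*(W+r*np.array([np.cos(a),np.sin(a)])),Z),velocity=v,threshold=th)
    s=robot.get_state();d=s['ee_pos'][:2]-W;rr=np.hypot(*d);e=d/rr;f=s['force'][:2]
    print(hit,round(s['time'],2),'cmd',round(a,3),'act',round(np.arctan2(d[1],d[0])%6.2832,3),'r',round(rr*1e3,1),'Fr',round(f@e,1),'Ft',round(f@[-e[1],e[0]],1),'o',round(s['opening']*1e3,1))
    return hit
E
python3 - <<'E'
from turn import *
a=2.421
for i in range(8):
    a-=np.pi/8
    if step(a,.0555): break
E
```

```text
True 15.2 cmd 2.028 act 2.3 r 55.5 Fr 2.4 Ft -2.3 o 17.4
```

Run:
```python
from turn import *
a=2.3
for i in range(6):
    a-=np.pi/8
    if step(a,.0555,25): break
```

```text
False 15.73 cmd 1.907 act 1.901 r 55.6 Fr 2.3 Ft -1.9 o 17.1
False 16.24 cmd 1.515 act 1.509 r 55.6 Fr 4.1 Ft -2.2 o 17.4
False 16.75 cmd 1.122 act 1.114 r 55.5 Fr 4.2 Ft -2.1 o 17.4
False 17.26 cmd 0.729 act 0.718 r 55.4 Fr 4.3 Ft -1.9 o 17.2
False 17.77 cmd 0.337 act 0.319 r 55.2 Fr 2.0 Ft -2.5 o 17.2
False 18.27 cmd -0.056 act 6.202 r 55.0 Fr -1.7 Ft -2.9 o 17.3
```

Run:
```python
from turn import *
a=-.056
for i in range(13):
    a-=np.pi/8
    if step(a,.0555,22): break
```

```text
True 18.62 cmd -0.449 act 5.941 r 55.0 Fr 1.1 Ft 4.8 o 17.3
```

Run:
```python
from turn import *
for i in range(2): step(5.941-.35,.0555,20,.03); robot.pause(.1); step(5.941-.05,.0555,20,.02)
import cv2
cv2.imwrite('pics/s6.png',cv2.resize(robot.grab_frame('side')[:,:,::-1][200:384,150:330],None,fx=3,fy=3))
```

```text
True 18.92 cmd 5.591 act 5.94 r 55.0 Fr 2.7 Ft 3.6 o 17.1
False 19.32 cmd 5.891 act 5.933 r 55.1 Fr -0.3 Ft 14.5 o 17.5
True 19.59 cmd 5.591 act 5.935 r 55.0 Fr 3.6 Ft 5.6 o 17.4
False 19.97 cmd 5.891 act 5.93 r 55.1 Fr -0.6 Ft 13.7 o 17.3
```

View pics/s6.png

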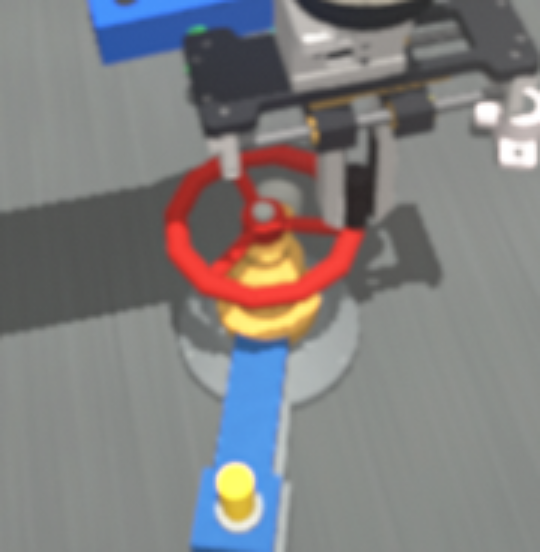

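The wheel is firmly on its stop: repeated presses all end at about 5.935 rad, and the arm is still pinned. Now backing off 4π.

Run:
```python
from turn import *
a0=5.938;ok=True
for i in range(1,33):
    if step(a0+i*np.pi/8,.0553,30,.06): print('HIT',i); break
robot.pause(.3)
s=robot.get_state();d=s['ee_pos'][:2]-W;print(np.arctan2(d[1],d[0])%6.28319,s['time'],s['force'])
```

```text
False 20.57 cmd 6.331 act 0.047 r 54.9 Fr -1.4 Ft 2.0 o 17.8
False 21.07 cmd 6.723 act 0.444 r 54.7 Fr -1.5 Ft 2.6 o 17.3
False 21.58 cmd 7.116 act 0.84 r 54.6 Fr -1.1 Ft 1.8 o 17.6
False 22.09 cmd 7.509 act 1.237 r 54.6 Fr -2.3 Ft 3.0 o 17.3
False 22.6 cmd 7.901 act 1.635 r 54.7 Fr -1.6 Ft 2.4 o 17.5
False 23.11 cmd 8.294 act 2.034 r 54.7 Fr -3.3 Ft 2.5 o 17.5
False 23.62 cmd 8.687 act 2.43 r 54.9 Fr -4.1 Ft 3.3 o 17.1
False 24.12 cmd 9.08 act 2.821 r 55.2 Fr -5.8 Ft 2.2 o 17.7
False 24.63 cmd 9.472 act 3.207 r 55.3 Fr -6.2 Ft 1.4 o 17.2
False 25.14 cmd 9.865 act 3.591 r 55.5 Fr -5.6 Ft 3.1 o 17.3
False 25.65 cmd 10.258 act 3.978 r 55.6 Fr -4.2 Ft 0.9 o 17.3
False 26.16 cmd 10.65 act 4.366 r 55.6 Fr -3.7 Ft 2.5 o 17.1
False 26.67 cmd 11.043 act 4.755 r 55.6 Fr -3.1 Ft 3.2 o 17.5
False 27.18 cmd 11.436 act 5.145 r 55.4 Fr -0.6 Ft 2.7 o 17.1
False 27.68 cmd 11.828 act 5.537 r 55.2 Fr 0.0 Ft 1.9 o 17.4
False 28.19 cmd 12.221 act 5.931 r 55.0 Fr 1.4 Ft 1.7 o 17.4
False 28.7 cmd 12.614 act 0.046 r 54.8 Fr 1.0 Ft 1.7 o 17.3
False 29.21 cmd 13.007 act 0.444 r 54.6 Fr 0.3 Ft 2.2 o 17.8
Fals
[... 216 characters left out ...]
4.7 Fr -0.8 Ft 1.7 o 17.4
False 31.75 cmd 14.97 act 2.431 r 54.9 Fr -2.9 Ft 2.5 o 17.3
False 32.26 cmd 15.363 act 2.821 r 55.2 Fr -4.9 Ft 2.9 o 17.2
False 32.77 cmd 15.755 act 3.206 r 55.3 Fr -5.7 Ft 2.4 o 17.3
False 33.27 cmd 16.148 act 3.592 r 55.5 Fr -4.8 Ft 2.8 o 17.5
False 33.78 cmd 16.541 act 3.979 r 55.6 Fr -3.3 Ft 1.9 o 17.9
False 34.29 cmd 16.934 act 4.367 r 55.6 Fr -2.7 Ft 2.9 o 17.6
False 34.8 cmd 17.326 act 4.757 r 55.5 Fr -1.2 Ft 1.7 o 17.5
False 35.31 cmd 17.719 act 5.148 r 55.4 Fr 0.2 Ft 2.0 o 17.5
False 35.82 cmd 18.112 act 5.54 r 55.2 Fr -0.2 Ft 2.5 o 16.9
False 36.33 cmd 18.504 act 5.935 r 55.0 Fr 0.0 Ft 2.4 o 17.8
5.931340781732773 36.625 [1.4063477  2.18671121 8.63381794]
```

Run:
```python
from rig import robot
import cv2
b=cv2.resize(robot.grab_frame('side')[:,:,::-1][200:384,150:330],None,fx=3,fy=3);a=cv2.imread('pics/s6.png')
d=cv2.absdiff(a,b).max(2);print((d>40).sum(),d.max())
s=robot.grab_frame('side')[:,:,::-1]
cv2.imwrite('pics/f7.png',s)
```

```text
2 42
```

View pics/f7.png

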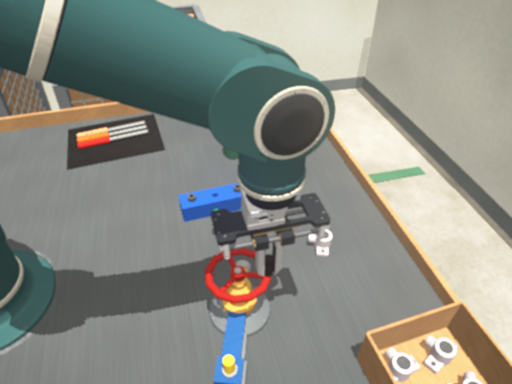

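The wheel picture matches the one taken on the stop, with only 2 pixels differing. The pin is seated at (229,364) and the crank is still gripped. Handing in.

```bash
python3 -c "
from rig import robot
print(robot.sign_off())"
```

```text
the job is handed in; nothing more can be done
None
```

The job is handed in after about 37 s of robot time: the lock pin is fully home, the valve was closed hard on its stop and backed off two full turns (to within about 0.01 rad by arm position), and the gripper still holds the crank handle.

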